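# Make up the spares caddy for the bottle filler

### The job

Make up the spares caddy for the bottle filler: lay the straight brass nipple in the yellow bin, the brass quick coupling with the steel nose in the blue bin, the grey push-in fitting with the dark blue collar in the red bin, and stand the black valve coil upright in the green bin. Each must rest flat on the floor of its bin, wholly inside the walls. Leave the two look-alikes, the brass tee and the black push-in fitting, lying where they are.

Things in the scene. Friction and masses are not known exactly. Their poses are not given: they have to be found in the camera images.
- coupling_mid (a point): Brass quick coupling with a bright steel nose, to be collected: 51 mm long, 27 mm wide and high, stubby; its thick square-ish 40 mm long body reaches from 14 mm on the -y side (nose side) to 26 mm on the +y side of the point; 80 g. Lies on the table; the point is its centre, half-way up; z up, y along its length.
- nipple_mid (a point): Straight brass nipple, to be collected: an eight-sided middle 19 mm across flats and 20 mm long between two plain threaded ends 14 mm in diameter, 48 mm long in all, no side branch; flats face +x and -x; 19 mm high; 60 g. Lies on the table; the point is its centre, half-way up; z up, y along its length.
- grey_push_in_mid (a point): Grey push-in tube fitting with a dark blue collar, to be collected: 35 mm long, 14 mm wide and high, white at one end; 15 g. Lies on the table; the point is its centre, half-way up; z up, y along its length.
- coil_mid (a point): Black valve coil, a block with a white stub on top, to be collected: 30 mm wide along x, 30 mm along y plus a small plug block on one y side (36 mm in all), body 38 mm high, 46 mm with the stub; stands upright; 130 g. The point is the centre of the body, 19 mm above its underside; z up.
- tee_mid (a point): Brass tee, a look-alike that stays where it lies: 50 mm long straight run with a side branch in the middle, 28 mm wide, 14 mm high. Point half-way up in the middle of its outline; y along the run, branch towards +x. Mind: the filler's tall column, about 50 mm square, rises at x = 0.67, y = 0.21 m.
- black_push_in_mid (a point): Black push-in tube fitting with a light blue collar, a look-alike that stays where it lies: 35 mm long, 14 mm wide and high. Point at its centre, y along its length. Mind: at the table's right end a tubular push handle stands in the plane y = -0.355 m, from x = 0.43 to 0.85 m, up to z = 0.38 m.
- bin_blue: Blue bin of the caddy, a square open bin 88 mm outside, 82 mm inside, walls 3 mm thick and 17 mm high, inner floor 3 mm above its underside; fixed. Origin at the centre of its underside (4 mm above the table), x and y axes parallel to its walls, z up. The four bins stand two by two on a 188 mm square dark low tray, 90 mm from centre to centre; which colour stands where changes.
- bin_yellow: Yellow bin of the caddy, a square open bin 88 mm outside, 82 mm inside, walls 3 mm thick and 17 mm high, inner floor 3 mm above its underside; fixed. Origin at the centre of its underside (4 mm above the table), x and y axes parallel to its walls, z up. The four bins stand two by two on a 188 mm square dark low tray, 90 mm from centre to centre; which colour stands where changes.
- bin_red: Red bin of the caddy, a square open bin 88 mm outside, 82 mm inside, walls 3 mm thick and 17 mm high, inner floor 3 mm above its underside; fixed. Origin at the centre of its underside (4 mm above the table), x and y axes parallel to its walls, z up. The four bins stand two by two on a 188 mm square dark low tray, 90 mm from centre to centre; which colour stands where changes.
- bin_green: Green bin of the caddy, a square open bin 88 mm outside, 82 mm inside, walls 3 mm thick and 17 mm high, inner floor 3 mm above its underside; fixed. Origin at the centre of its underside (4 mm above the table), x and y axes parallel to its walls, z up. The four bins stand two by two on a 188 mm square dark low tray, 90 mm from centre to centre; which colour stands where changes.
Not all that is in view belongs to the job. There is more than one size of the part that bears coil_mid; the job needs the smaller.

How it is judged:
At the end, for the whole second after the job is handed in: Each of the four parts has its centre within 36 mm of its own bin's centre along both walls and within 5 mm of its height when resting flat on the bin floor; the coil is within 0.2 rad of upright; the tee and the black push-in fitting are within 20 mm of where they started (x of coupling_mid in the frame of bin_blue between -0.036 and 0.036 m and y of coupling_mid in the frame of bin_blue between -0.036 and 0.036 m and z of coupling_mid in the frame of bin_blue between 0.0115 and 0.0215 m and x of nipple_mid in the frame of bin_yellow between -0.036 and 0.036 m and y of nipple_mid in the frame of bin_yellow between -0.036 and 0.036 m and z of nipple_mid in the frame of bin_yellow between 0.0075 and 0.0175 m and x of grey_push_in_mid in the frame of bin_red between -0.036 and 0.036 m and y of grey_push_in_mid in the frame of bin_red between -0.036 and 0.036 m and z of grey_push_in_mid in the frame of bin_red between 0.005 and 0.015 m and x of coil_mid in the frame of bin_green between -0.036 and 0.036 m and y of coil_mid in the frame of bin_green between -0.036 and 0.036 m and z of coil_mid in the frame of bin_green between 0.017 and 0.027 m and angle between coil_mid's own z axis and vertical below 0.2 rad and distance of each of tee_mid, black_push_in_mid from where it was at the start of the episode below 0.02 m); the robot touches nothing.
It fails at once if the brass tee was moved by more than 40 mm (distance of tee_mid from where it was at the start of the episode above 0.04 m).
It fails at once if the black push-in fitting was moved by more than 40 mm (distance of black_push_in_mid from where it was at the start of the episode above 0.04 m).
It also fails if it takes over 99 s, if anything falls off the work surface, if the arm or the gripper's body presses on something with over 40 N, if the wrist force passes 120 N, or if a joint passes its speed limit or range.

### The arm

A 7-joint arm with a two-finger parallel gripper is mounted at the origin on a cart in front of the work surface, level with it; the furniture and walls round the work are solid. World frame = base frame: x ahead of the robot, y to its left, z up, the work surface at z = 0. Lengths are in m, angles in rad, forces in N, time in s.
With the tool pointing down it reaches from about 0.35 to 0.9 m from the base axis. Payload 8.1 kg.
Tool frame: the origin (TCP) lies at the centre of the arm's flange, where the gripper is bolted on; the fingertips stand 178 mm ahead of it and the grasp point (between the pads) lies 159 mm ahead of it; z points along the fingers, y is the line along which they close (so a half turn about z gives the same grasp; the last joint's range is limited). The gripper opens to 92 mm and grips with 3 to 60 N. Pads are 19 mm wide; open, the fingers measure 130 mm over their backs; the gripper's body (75 mm by 190 mm) begins 47 mm behind the grasp point.
Start: joints at [1.099, 0.434, 0.025, 1.573, -0.012, 1.134, -0.075], TCP at [0.225, -0.583, 0.405] pointing down, gripper open.
Joint ranges: [-2.62, 2.62], [-0.44, 2.09], [-1.27, 1.32], [0.08, 2.57], [-1.32, 4.46], [0.12, 2], [-2.74, 2.74]. Speed limits (rad/s): [2.22, 2.22, 3.01, 3.01, 3.14, 3.14, 3.14].

### API

Orientations are given as a rotation vector (axis times angle).
In Python, from cell import arm gives the robot as it stands. The module is installed in compiled form; this text tells all that it offers.
- The arm moves only by the shell command python3 -m inch 'ROWS' [FORCE]. ROWS is text: rows parted by semicolons, each of 5 numbers parted by spaces: the shift along the tool's x, y, z in m, then the turn about the tool's z in rad, then the finger opening in m, from 0 to 0.0918. In form: x y z roll fingers; .... A call has 1 to 5 rows; each row is the pose to reach, as a shift and turn from the pose commanded when the call began, along the tool's axes at that moment; what a row does not reach only later rows make up. A row lasts 1/10 s, in which the tool goes at most 50 mm and 8.59 degrees, less where a joint would pass 70% of its speed; a pose out of reach is approached as far as the arm can. A call with a gripper value outside its range is refused whole. The fingers move at their own pace and stop on an object; FORCE is the grip in N (left out, the last holds). Time passes only in rows, so rows that repeat a pose let the fingers close. It gives the time, the measured TCP pose, the force, the opening and the grip force at its end, in the units of the state.
- arm.observe(): the state, without advancing time (a new reading comes with each control period).
- arm.get_image(name): name is "scene" or "top"; returns the picture (400x640x3 uint8, red, green, blue); there is no depth.
- arm.get_calibration(name): a dict with "intrinsics" (3x3 intrinsics, pixels), "pose" (4x4, takes a point from camera to world coordinates). Camera axes: x right, y up, looking along -z (the intrinsics and any distortion apply to the point x, -y, -z); pixel columns grow to the right and rows downward; lengths in m; the calibration is good to about 2 mm. A picture is of the moment at which its call begins. get_calibration takes no time and is no camera call.
- arm.sign_off(): hands the job in; it is judged then, once.
Trained networks look in the newest picture that a camera, given by its name, has taken for a name from the list of things; names that differ only in an ending like _2 or _b are one class to them, and where a whole thing is asked for, a point or a joint stands for the part that bears it (a point fixed in the world has none). Each returns a list of dicts, best first, with "conf" (0 to 1); they miss things now and then, are a little off and sometimes report something else, mostly with a low value. They report only what shows in the picture. A call takes as long as a camera call. They do not tell look-alikes from the thing itself.
- arm.look_for(camera, query): "point" ([row, column] in pixels, amid what is visible of it).
- arm.silhouettes(camera, query): "region" (400x640 bool, what is visible of it) and "point" ([row, column] in pixels, amid what is visible of it).
- arm.place_of(camera, query): "point" ([row, column] in pixels: a listed point, or the origin of a listed thing).
The state is a dict: "clock": time; "joints": joint angles; "dq": joint speeds; "joint_efforts": joint torques, N m; "position": TCP position; "ee_rot": TCP orientation; "force": force on the tool from outside, world axes, zero at the start; "ft_torque": the same for the moment, N m; "width": opening from 0.0 (shut) to 1.0 (fully open); "gripper_force": force on a finger pad.
Only numpy, scipy, OpenCV 4.12 (cv2) and the standard library are available. Lean on these libraries where they do the work, as an engineer would, in place of code of your own. Each camera call takes 0.05 s, during which the arm holds its last target. There are 200 camera calls.

## Working session

There is one attempt and no reset: what is moved stays moved. The work goes in short steps, Python scripts to look and compute and a shell command to move; the robot and the scene stay as the last step left them, time stands still between calls to the robot, and variables do not carry over. Pictures are saved under pics/ and viewed, at most 14 in all, crops included, and the job is handed in when it is done.

```bash
mkdir -p pics
cat > h.py <<'E'
from cell import arm
import numpy as np, cv2
from scipy.spatial.transform import Rotation as R
def w(cam,pt,z):
    c=arm.get_calibration(cam);K=np.array(c["intrinsics"]);P=np.array(c["pose"])
    d=np.linalg.inv(K)@[pt[1],pt[0],1]; d=P[:3,:3]@[d[0],-d[1],-d[2]]
    return P[:3,3]+d*(z-P[2,3])/d[2]
def px(cam,p):
    c=arm.get_calibration(cam);K=np.array(c["intrinsics"]);P=np.array(c["pose"])
    q=P[:3,:3].T@(np.array(p)-P[:3,3]);q=K@[q[0],-q[1],-q[2]];return q[1]/q[2],q[0]/q[2]
def save(cam,n):
    im=arm.get_image(cam);cv2.imwrite(f"pics/{n}.png",im[:,:,::-1]);return im
E
python3 - <<'E'
from h import *
for c in("top","scene"):
    save(c,c+"0"); print(c,np.round(arm.get_calibration(c)["pose"],3).tolist())
Z=dict(coupling_mid=.0135,nipple_mid=.0095,grey_push_in_mid=.007,coil_mid=.019,tee_mid=.007,black_push_in_mid=.007,bin_blue=.004,bin_yellow=.004,bin_red=.004,bin_green=.004)
for q,z in Z.items():
  for c in("top","scene"):
    for r in arm.place_of(c,q)[:4]: print(q,c,round(r["conf"],2),np.round(r["point"]),np.round(w(c,r["point"],z)[:2],3))
s=arm.observe();print({k:np.round(v,3) for k,v in s.items()})
print(R.from_rotvec(s["ee_rot"]).as_matrix().round(3))
E
```

```text
top [[-0.016, 0.992, -0.124, 0.426], [-1.0, -0.015, 0.009, -0.014], [0.007, 0.124, 0.992, 1.028], [0.0, 0.0, 0.0, 1.0]]
scene [[0.787, 0.379, -0.488, 0.125], [-0.617, 0.46, -0.638, -0.558], [-0.017, 0.803, 0.596, 0.537], [0.0, 0.0, 0.0, 1.0]]
coupling_mid top 0.83 [144. 390.] [ 0.662 -0.168]
coupling_mid scene 0.59 [213. 411.] [ 0.674 -0.156]
nipple_mid top 0.75 [193. 392.] [ 0.56 -0.17]
nipple_mid scene 0.65 [241. 378.] [ 0.561 -0.172]
grey_push_in_mid top 0.47 [226. 218.] [0.496 0.194]
grey_push_in_mid scene 0.6 [175. 256.] [0.501 0.193]
grey_push_in_mid scene 0.3 [215. 411.] [ 0.676 -0.156]
coil_mid top 0.81 [149. 427.] [ 0.649 -0.243]
coil_mid top 0.62 [231. 399.] [ 0.479 -0.179]
coil_mid scene 0.72 [234. 443.] [ 0.666 -0.246]
coil_mid scene 0.71 [258. 353.] [ 0.485 -0.183]
tee_mid top 0.46 [268. 393.] [ 0.403 -0.166]
tee_mid top 0.29 [279. 219.] [0.388 0.19 ]
tee_mid scene 0.72 [278. 312.] [ 0.403 -0.166]
black_push_in_mid top 0.43 [278. 219.] [0.39 0.19]
black_push_in_mid scene 0.63 [192. 214.] [0.387 0.191]
bin_blue top 0.7 [229. 329.] [ 0.486 -0.037]
bin_blue top 0.27 [225. 2
[... 247 characters left out ...]

bin_green scene 0.66 [278. 310.] [ 0.404 -0.161]
bin_green scene 0.6 [203. 283.] [0.491 0.057]
{'clock': np.float64(1.1), 'joints': array([ 1.099,  0.434,  0.025,  1.573, -0.012,  1.134, -0.075]), 'dq': array([-0.002, -0.   ,  0.   , -0.001, -0.002, -0.001, -0.   ]), 'joint_efforts': array([ 1.0000e-03, -6.6767e+01,  9.8500e-01, -3.1480e+01, -6.1000e-02,
        3.3000e-02,  0.0000e+00]), 'position': array([ 0.225, -0.583,  0.405]), 'ee_rot': array([-3.088, -0.576, -0.   ]), 'force': array([0.216, 0.35 , 0.044]), 'ft_torque': array([-0.042, -0.012,  0.044]), 'gripper_force': np.float64(0.0), 'width': np.float64(1.002)}
[[ 0.933  0.36   0.   ]
 [ 0.36  -0.933  0.   ]
 [ 0.    -0.    -1.   ]]
```

Run:
```python
import cv2
t=cv2.imread("pics/top0.png");cv2.imwrite("pics/t1.png",cv2.resize(t[90:310,150:470],None,fx=2.5,fy=2.5,interpolation=cv2.INTER_CUBIC))
```

```text
(no output)
```

View pics/t1.png

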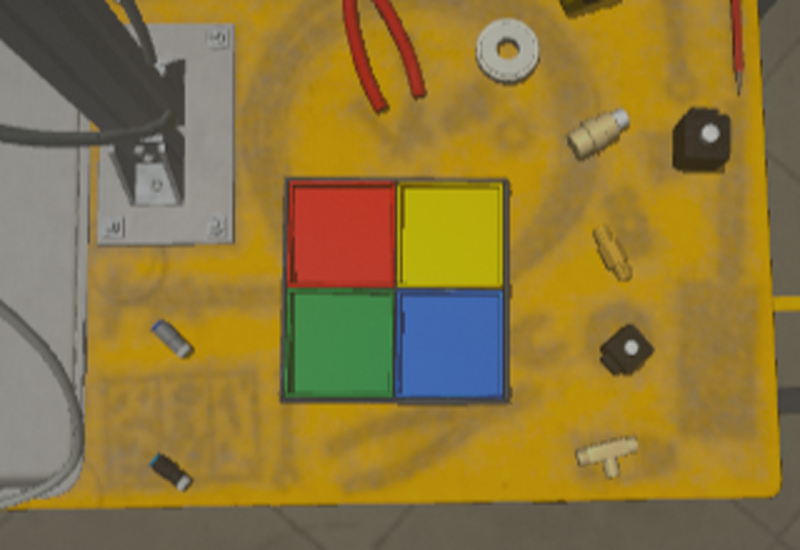

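View pics/scene0.png

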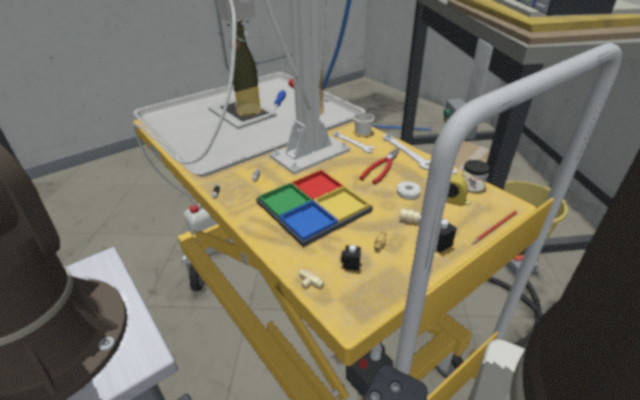

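Candidates (pixels in the top image):
- **Coupling:** brass with a steel nose at (144,390).
- **Nipple:** straight, no branch, at (192,394). The tee with its branch is at (270,393).
- **Grey fitting:** grey with a dark blue collar at (225,218). The black one is at (278,218).
- **Coils:** near one at (231,399) looks smaller, far one at (147,430) looks bigger.

Next I'll measure orientations and sizes, and take a close crop to check.

Run:
```python
from h import *
im=save("top","top1");Z=dict(coupling_mid=.0135,nipple_mid=.0095,grey_push_in_mid=.007,coil_mid=.019)
exp=dict(coupling_mid=(144,390),nipple_mid=(192,394),grey_push_in_mid=(225,218),coil_mid=None)
for q,z in Z.items():
  for r in arm.silhouettes("top",q)[:4]:
    m=r["region"].astype(np.uint8);ys,xs=np.nonzero(m)
    P=np.array([w("top",(a,b),z)[:2] for a,b in zip(ys,xs)],np.float32)
    (c,s,a)=cv2.minAreaRect(P*1000); ev,V=np.linalg.eigh(np.cov(P.T)); 
    b=cv2.boxPoints((c,s,a)); e=max((b[1]-b[0],b[2]-b[1]),key=np.linalg.norm)
    print(q,round(r["conf"],2),np.round(r["point"]),"mean",P.mean(0).round(3),"rect",np.round(c),np.round(s),"rect long ang",np.arctan2(e[1],e[0]).round(2)," pca ang",np.arctan2(V[1,1],V[0,1]).round(2))
cr=lambda a,b:cv2.resize(im[a-25:a+25,b-25:b+25,::-1],(300,300),interpolation=cv2.INTER_CUBIC)
L=[(144,390),(192,394),(225,218),(230,400),(147,430),(278,218)]
v=np.vstack([np.hstack([cr(*p) for p in L[:3]]),np.hstack([cr(*p) for p in L[3:]])]);cv2.imwrite("pics/crop.png",cv2.resize(v,(798,532)))
```

```text
coupling_mid 0.69 [144. 389.] mean [ 0.664 -0.165] rect [ 665. -166.] [27. 50.] rect long ang -0.8  pca ang 2.11
nipple_mid 0.6 [192. 393.] mean [ 0.564 -0.173] rect [ 563. -173.] [51. 23.] rect long ang 0.43  pca ang -2.7
grey_push_in_mid 0.66 [225. 218.] mean [0.495 0.192] rect [497. 192.] [34. 12.] rect long ang 0.78  pca ang 0.82
coil_mid 0.88 [151. 430.] mean [ 0.655 -0.25 ] rect [ 656. -250.] [46. 56.] rect long ang -0.04  pca ang 2.74
coil_mid 0.61 [232. 398.] mean [ 0.481 -0.179] rect [ 480. -178.] [32. 38.] rect long ang -0.81  pca ang 1.99
```

View pics/crop.png

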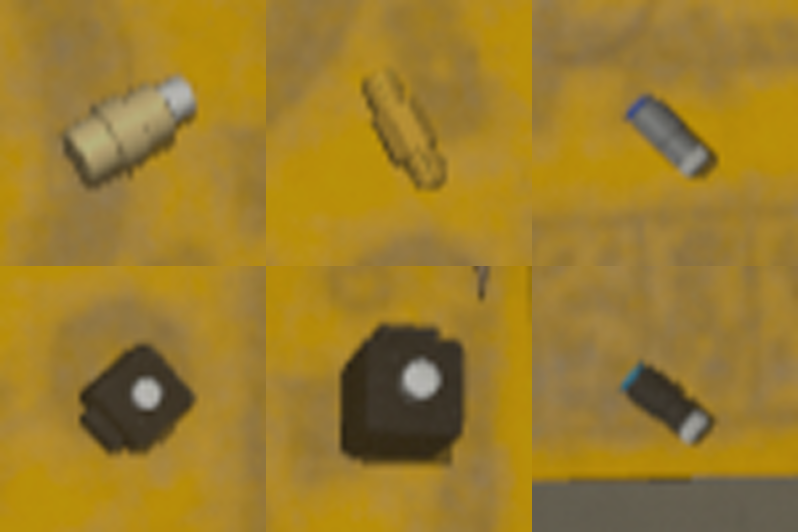

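The crop confirms the choices:
- The coupling has a steel nose and the nipple has no branch.
- The grey fitting has the dark blue collar; the black one has light blue.
- The coil at (230,400) measures about 32×38 mm, so it's the smaller one. The other is about 46×56 mm.

First I move in round the handle.

```bash
python3 -m inch '0.03 -0.05 0 0 0.08; 0.05 -0.1 0 0 0.08; 0.08 -0.14 0 0 0.08; 0.1 -0.18 0.02 0 0.08; 0.12 -0.22 0.03 0 0.08' 30
python3 -m inch '0.03 -0.046 0.02 0 0.08; 0.03 -0.046 0.02 -0.15 0.08; 0.03 -0.046 0.02 -0.3 0.08; 0.03 -0.046 0.02 -0.45 0.08; 0.03 -0.046 0.02 -0.6 0.08'
python3 -m inch '0 0 0 -0.15 0.08; 0 0 0 -0.3 0.08; 0 0 0 -0.45 0.08; 0 0 0 -0.603 0.08; 0 0 0 -0.603 0.08'
python3 -c "
from h import *
s=arm.observe();print(s['position'].round(4),R.from_rotvec(s['ee_rot']).as_matrix().round(3),s['joints'].round(2),s['force'])"
```

```text
clock: 1.85
position: [0.2574, -0.3381, 0.3759]
ee_rot: [3.087, 0.576, 0.001]
force: [0.6, -0.1, -0.2]
width: 0.875
gripper_force: 0.0
clock: 2.35
position: [0.2689, -0.2861, 0.3563]
ee_rot: [2.775, 1.472, 0.0]
force: [-0.4, -0.0, -0.1]
width: 0.873
gripper_force: 0.0
clock: 2.85
position: [0.2688, -0.2863, 0.3562]
ee_rot: [2.217, 2.225, -0.0]
force: [-0.1, 0.5, 0.5]
width: 0.872
gripper_force: 0.0
[ 0.2688 -0.2863  0.3562] [[-0.003  1.     0.   ]
 [ 1.     0.003 -0.   ]
 [-0.     0.    -1.   ]] [ 0.91  0.13 -0.25  2.15  0.04  0.87  0.64] [-0.09981286  0.51877997  0.46256112]
```

```bash
python3 -m inch '0.02 0.045 0 0.1 0.06; 0.04 0.085 0.02 0.25 0.06; 0.06 0.125 0.04 0.4 0.06; 0.08 0.165 0.06 0.55 0.06; 0.09 0.2 0.06 0.55 0.06' >/dev/null
python3 - <<'E'
from h import *
s=arm.observe();p=s["position"];M=R.from_rotvec(s["ee_rot"]).as_matrix()
for n,t in dict(nip=(.562,-.172,.26)).items(): print(n,p.round(4),(M.T@(np.array(t)-p)).round(4),"yaw",np.arctan2(M[1,0],M[0,0]).round(3))
E
```

```text
nip [ 0.4653 -0.1965  0.295 ] [0.0722 0.069  0.0347] yaw 1.01
```

```bash
python3 -m inch '0.035 0.033 0.015 0.15 0.06; 0.07 0.067 0.03 0.3 0.06; 0.072 0.069 0.035 0.45 0.06; 0.072 0.069 0.035 0.55 0.06; 0.072 0.069 0.035 0.55 0.06'
python3 - <<'E'
from h import *
for c in("top","scene"): save(c,"a_"+c)
a=cv2.imread("pics/a_top.png")[130:260,320:450];b=cv2.imread("pics/a_scene.png")[160:290,310:440]
cv2.imwrite("pics/a.png",cv2.resize(np.hstack([a,b]),(800,400)))
E
```

```text
clock: 3.85
position: [0.562, -0.1714, 0.2611]
ee_rot: [3.056, 0.727, -0.001]
force: [-0.2, -0.7, 0.1]
width: 0.654
gripper_force: 0.0
```

View pics/a.png

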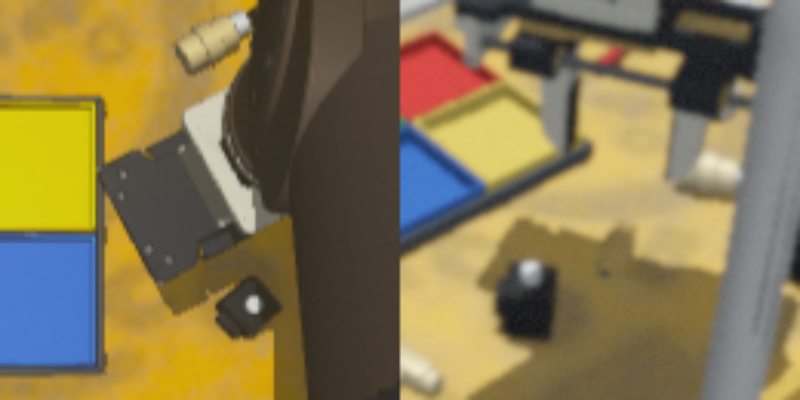

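The gripper hangs over the nipple with its jaws either side; coil and coupling stay clear. Now I go down and grip.

```bash
python3 -m inch '0 0 0.035 0 0.06; 0 0 0.065 0 0.06; 0 0 0.079 0 0.06; 0 0 0.079 0 0.06; 0 0 0.079 0 0.01' 30
python3 -m inch '0 0 0 0 0.01; 0 0 0 0 0.01; 0 0 0 0 0.01; 0 0 0 0 0.01; 0 0 0 0 0.01'
python3 -m inch '0 0 -0.03 0 0.01; 0 0 -0.08 -0.1 0.01; 0 0 -0.1 -0.25 0.01; 0 0 -0.1 -0.4 0.01; 0 0 -0.1 -0.55 0.01'
python3 -m inch '0 0 0 -0.15 0.01; 0 0 0 -0.3 0.01; 0 0 0 -0.45 0.01; 0 0 0 -0.56 0.01; 0 0 0 -0.56 0.01'
python3 - <<'E'
from h import *
s=arm.observe();p=s["position"];M=R.from_rotvec(s["ee_rot"]).as_matrix()
t=(.580,-.041,.282);print(p.round(4),(M.T@(np.array(t)-p)).round(4),"yaw",np.arctan2(M[1,0],M[0,0]).round(3))
E
```

```text
clock: 4.45
position: [0.5619, -0.1722, 0.1835]
ee_rot: [3.054, 0.734, 0.001]
force: [0.8, 0.8, 1.5]
width: 0.607
gripper_force: 0.0
clock: 4.95
position: [0.5617, -0.172, 0.1829]
ee_rot: [3.054, 0.734, 0.001]
force: [-0.6, -1.3, 2.9]
width: 0.205
gripper_force: 30.0
clock: 5.45
position: [0.5618, -0.1719, 0.2838]
ee_rot: [2.734, 1.544, 0.002]
force: [-0.9, 0.2, -1.3]
width: 0.205
gripper_force: 30.0
clock: 5.95
position: [0.5614, -0.1722, 0.2824]
ee_rot: [-2.207, -2.235, 0.0]
force: [1.0, 0.9, -0.3]
width: 0.202
gripper_force: 30.0
[ 0.5614 -0.1722  0.2824] [0.1309 0.0202 0.0005] yaw 1.583
```

```bash
python3 -m inch '0.045 0.01 0 0 0.01; 0.09 0.015 0 0 0.01; 0.131 0.02 0 0 0.01; 0.131 0.02 0.03 0 0.01; 0.131 0.02 0.05 0 0.01'
python3 -m inch '0 0 0.02 0 0.01; 0 0 0.035 0 0.01; 0 0 0.042 0 0.01; 0 0 0.042 0 0.01; 0 0 0.042 0 0.028' 
python3 -m inch '0 0 0 0 0.028; 0 0 0 0 0.028; 0 0 -0.04 0 0.03; 0 0 -0.08 0 0.04; 0 0 -0.1 0 0.06'
python3 - <<'E'
from h import *
s=arm.observe();p=s["position"];M=R.from_rotvec(s["ee_rot"]).as_matrix()
t=(.664,-.166,.27);print(p.round(4),(M.T@(np.array(t)-p)).round(4),"yaw",np.arctan2(M[1,0],M[0,0]).round(3))
E
```

```text
clock: 6.45
position: [0.5802, -0.0386, 0.2319]
ee_rot: [2.21, 2.233, 0.001]
force: [0.5, -1.4, -1.2]
width: 0.204
gripper_force: 30.0
clock: 6.95
position: [0.5805, -0.0407, 0.191]
ee_rot: [2.21, 2.232, 0.001]
force: [-0.0, -0.7, 0.6]
width: 0.252
gripper_force: 0.0
clock: 7.45
position: [0.581, -0.0405, 0.2941]
ee_rot: [2.208, 2.231, 0.005]
force: [0.2, 1.0, -0.2]
width: 0.457
gripper_force: 0.0
[ 0.581  -0.0405  0.2941] [-0.1264  0.0816  0.0244] yaw 1.582
```

```bash
python3 -m inch '-0.042 0.027 0 -0.12 0.07; -0.084 0.054 0.01 -0.25 0.07; -0.126 0.082 0.024 -0.38 0.07; -0.126 0.082 0.024 -0.53 0.07; -0.126 0.082 0.024 -0.53 0.07'
python3 -m inch '0 0 0.035 0 0.07; 0 0 0.065 0 0.07; 0 0 0.087 0 0.07; 0 0 0.087 0 0.07; 0 0 0.087 0 0.015' 40
python3 -m inch '0 0 0 0 0.015; 0 0 0 0 0.015; 0 0 0 0 0.015; 0 0 0 0 0.015; 0 0 0 0 0.015'
python3 -m inch '0 0 -0.03 0 0.015; 0 0 -0.08 0.1 0.015; 0 0 -0.1 0.25 0.015; 0 0 -0.1 0.4 0.015; 0 0 -0.1 0.53 0.015'
python3 - <<'E'
from h import *
s=arm.observe();p=s["position"];M=R.from_rotvec(s["ee_rot"]).as_matrix()
t=(.489,-.038,.282);print(p.round(4),(M.T@(np.array(t)-p)).round(4),"yaw",np.arctan2(M[1,0],M[0,0]).round(3))
for c in("top","scene"): save(c,"b_"+c)
a=cv2.imread("pics/b_top.png")[130:280,250:450];b=cv2.imread("pics/b_scene.png")[130:280,250:450]
cv2.imwrite("pics/b.png",cv2.resize(np.hstack([a,b]),(800,300)))
E
```

```text
clock: 7.95
position: [0.6635, -0.1681, 0.2655]
ee_rot: [-1.548, -2.732, 0.0]
force: [-0.5, 1.7, 0.3]
width: 0.759
gripper_force: 0.0
clock: 8.45
position: [0.6635, -0.1639, 0.1803]
ee_rot: [1.55, 2.732, 0.002]
force: [0.2, 0.2, 1.1]
width: 0.715
gripper_force: 0.0
clock: 8.95
position: [0.6637, -0.1658, 0.1797]
ee_rot: [1.547, 2.734, 0.0]
force: [0.7, 0.3, 0.5]
width: 0.293
gripper_force: 35.3
clock: 9.45
position: [0.6637, -0.1659, 0.2808]
ee_rot: [2.215, 2.225, 0.002]
force: [-0.3, 0.2, -1.1]
width: 0.29
gripper_force: 40.0
[ 0.6637 -0.1659  0.2808] [ 0.1287 -0.1741 -0.0015] yaw 1.575
```

View pics/b.png

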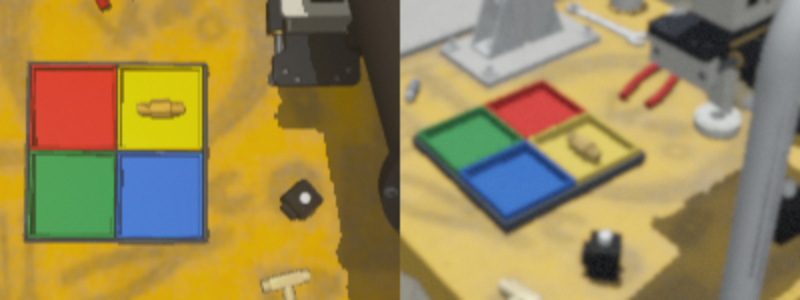

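The nipple lies centred in the yellow bin, at crop (160,108), and the coupling is held at 26.6 mm width. Next stop is the blue bin.

```bash
python3 -m inch '0.03 -0.04 0 0 0.015; 0.06 -0.08 0 0 0.015; 0.09 -0.12 0 0 0.015; 0.12 -0.16 0 0 0.015; 0.129 -0.174 0 0 0.015'
python3 -m inch '0 0 0.04 0 0.015; 0 0 0.065 0 0.015; 0 0 0.085 0 0.015; 0 0 0.092 0 0.015; 0 0 0.092 0 0.015'
python3 -m inch '0 0 0 0 0.035; 0 0 0 0 0.035; 0 0 -0.04 0 0.035; 0 0 -0.08 0 0.05; 0 0 -0.1 0 0.06'
python3 - <<'E'
from h import *
s=arm.observe();p=s["position"];M=R.from_rotvec(s["ee_rot"]).as_matrix()
t=(.482,-.181,.29);print(p.round(4),(M.T@(np.array(t)-p)).round(4),"yaw",np.arctan2(M[1,0],M[0,0]).round(3))
E
```

```text
clock: 10.05
position: [0.4841, -0.0358, 0.2793]
ee_rot: [-2.198, -2.241, 0.004]
force: [0.9, -1.1, 0.5]
width: 0.294
gripper_force: 40.0
clock: 10.55
position: [0.4879, -0.0385, 0.1872]
ee_rot: [-2.205, -2.236, 0.002]
force: [0.0, 0.4, -0.1]
width: 0.291
gripper_force: 40.0
clock: 11.05
position: [0.4889, -0.0385, 0.2909]
ee_rot: [2.206, 2.233, 0.004]
force: [1.0, 0.1, -0.5]
width: 0.509
gripper_force: 0.0
[ 0.4889 -0.0385  0.2909] [-0.1424 -0.0086  0.0009] yaw 1.583
```

```bash
python3 -m inch '-0.045 -0.003 0 -0.14 0.06; -0.09 -0.006 0 -0.29 0.06; -0.13 -0.008 0 -0.44 0.06; -0.142 -0.009 0 -0.59 0.06; -0.142 -0.009 0 -0.74 0.06'
python3 -m inch '0 0 0.03 0 0.06; 0 0 0.06 0 0.06; 0 0 0.085 0 0.06; 0 0 0.096 0 0.06; 0 0 0.096 0 0.06' 30
python3 - <<'E'
from h import *
s=arm.observe();p=s["position"];M=R.from_rotvec(s["ee_rot"]).as_matrix();print(p.round(4),np.arctan2(M[1,0],M[0,0]).round(3))
for c in("top","scene"): save(c,"c_"+c)
a=cv2.imread("pics/c_top.png")[150:300,250:450];b=cv2.imread("pics/c_scene.png")[150:300,250:450]
cv2.imwrite("pics/c.png",cv2.resize(np.hstack([a,b]),(800,300)))
E
```

```text
clock: 11.55
position: [0.4802, -0.184, 0.2879]
ee_rot: [1.253, 2.88, -0.002]
force: [-0.0, 0.4, -0.2]
width: 0.657
gripper_force: 0.0
clock: 12.05
position: [0.4804, -0.1808, 0.1909]
ee_rot: [-1.254, -2.878, 0.0]
force: [-0.1, -1.0, 0.2]
width: 0.655
gripper_force: 0.0
[ 0.4804 -0.1808  0.1909] 2.32
```

View pics/c.png

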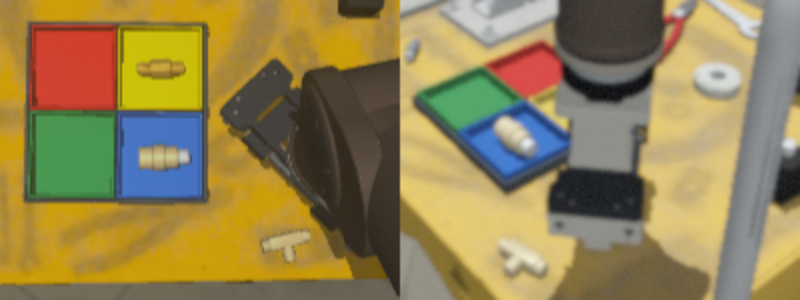

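The coupling lies in the blue bin, at crop (165,157). The jaws are down around the coil, so I close and lift.

```bash
python3 -m inch '0 0 0 0 0.045; 0 0 0 0 0.02; 0 0 0 0 0.02; 0 0 0 0 0.02; 0 0 0 0 0.02' 30
python3 -m inch '0 0 0 0 0.02; 0 0 -0.03 0 0.02; 0 0 -0.07 0.1 0.02; 0 0 -0.1 0.25 0.02; 0 0 -0.1 0.4 0.02'
python3 -m inch '0 0 0 0.15 0.02; 0 0 0 0.3 0.02; 0 0 0 0.35 0.02; 0 0 0 0.35 0.02'
python3 - <<'E'
from h import *
s=arm.observe();p=s["position"];M=R.from_rotvec(s["ee_rot"]).as_matrix()
t=(.492,.051,.29);print(p.round(4),(M.T@(np.array(t)-p)).round(4),"yaw",np.arctan2(M[1,0],M[0,0]).round(3))
E
```

```text
clock: 12.65
position: [0.4809, -0.1808, 0.192]
ee_rot: [1.256, 2.879, 0.0]
force: [-0.1, 0.3, 4.8]
width: 0.328
gripper_force: 30.0
clock: 13.15
position: [0.482, -0.1809, 0.2953]
ee_rot: [1.808, 2.562, 0.003]
force: [0.8, -0.8, -2.0]
width: 0.321
gripper_force: 30.0
clock: 13.55
position: [0.4805, -0.1807, 0.2914]
ee_rot: [-2.224, -2.219, 0.001]
force: [-0.2, 0.2, -0.1]
width: 0.323
gripper_force: 30.0
[ 0.4805 -0.1807  0.2914] [0.2317 0.011  0.0014] yaw 1.569
```

```bash
python3 -m inch '0.048 0.003 0 0 0.02; 0.095 0.006 0 0 0.02; 0.14 0.009 0 0 0.02; 0.185 0.011 0 0 0.02; 0.232 0.011 0 0 0.02'
python3 -m inch '0 0 0 0 0.02; 0 0 0.04 0 0.02; 0 0 0.07 0 0.02; 0 0 0.082 0 0.02; 0 0 0.082 0 0.02'
python3 -m inch '0 0 0.007 0 0.02; 0 0 0.009 0 0.02; 0 0 0.009 0 0.02; 0 0 0.009 0 0.02'
```

```text
clock: 14.05
position: [0.492, 0.0526, 0.2915]
ee_rot: [2.222, 2.221, -0.0]
force: [0.8, 0.2, -1.0]
width: 0.326
gripper_force: 30.0
clock: 14.55
position: [0.4915, 0.0509, 0.2083]
ee_rot: [-2.221, -2.219, 0.004]
force: [-0.7, -0.7, -0.4]
width: 0.324
gripper_force: 30.0
clock: 14.95
position: [0.4924, 0.0512, 0.2013]
ee_rot: [2.223, 2.219, 0.001]
force: [0.0, 0.2, -0.3]
width: 0.323
gripper_force: 30.0
```

```bash
python3 -m inch '0 0 0.0015 0 0.02; 0 0 0.0015 0 0.02; 0 0 0.0015 0 0.04; 0 0 0.0015 0 0.05; 0 0 0.0015 0 0.05'
python3 -m inch '0 0 -0.03 0 0.05; 0 0 -0.06 0 0.05; 0 0 -0.09 0 0.06; 0 0 -0.1 0 0.06; 0 0 -0.1 0 0.06'
python3 - <<'E'
from h import *
s=arm.observe();p=s["position"];M=R.from_rotvec(s["ee_rot"]).as_matrix()
t=(.496,.193,.28);print(p.round(4),(M.T@(np.array(t)-p)).round(4),"yaw",np.arctan2(M[1,0],M[0,0]).round(3))
E
```

```text
clock: 15.45
position: [0.4922, 0.0512, 0.1992]
ee_rot: [2.223, 2.219, 0.0]
force: [0.3, -0.4, 0.1]
width: 0.524
gripper_force: 0.0
clock: 15.95
position: [0.4926, 0.0512, 0.3003]
ee_rot: [2.222, 2.218, 0.003]
force: [-0.3, 1.1, -0.7]
width: 0.649
gripper_force: 0.0
[0.4926 0.0512 0.3003] [0.1418 0.0031 0.0204] yaw 1.569
```

```bash
python3 -m inch '0.047 0.001 0 0.14 0.045; 0.094 0.003 0.01 0.29 0.045; 0.142 0.003 0.02 0.44 0.045; 0.142 0.003 0.02 0.59 0.045; 0.142 0.003 0.02 0.74 0.045'
python3 -m inch '0 0 0 0.03 0.045; 0 0 0.04 0.03 0.045; 0 0 0.07 0.03 0.045; 0 0 0.08 0.03 0.045; 0 0 0.08 0.03 0.045'
python3 - <<'E'
from h import *
s=arm.observe();p=s["position"];M=R.from_rotvec(s["ee_rot"]).as_matrix();print(p.round(4),np.arctan2(M[1,0],M[0,0]).round(3))
for c in("top","scene"): save(c,"d_"+c)
a=cv2.imread("pics/d_top.png")[150:300,170:370];b=cv2.imread("pics/d_scene.png")[110:260,180:380]
cv2.imwrite("pics/d.png",cv2.resize(np.hstack([a,b]),(800,300)))
E
```

```text
clock: 16.45
position: [0.4943, 0.1953, 0.2769]
ee_rot: [-2.869, -1.279, 0.005]
force: [0.4, -0.9, -0.6]
width: 0.489
gripper_force: 0.0
clock: 16.95
position: [0.4947, 0.1925, 0.1975]
ee_rot: [2.886, 1.241, -0.006]
force: [0.2, -0.5, 1.6]
width: 0.487
gripper_force: 0.0
[0.4947 0.1925 0.1975] 0.813
```

View pics/d.png

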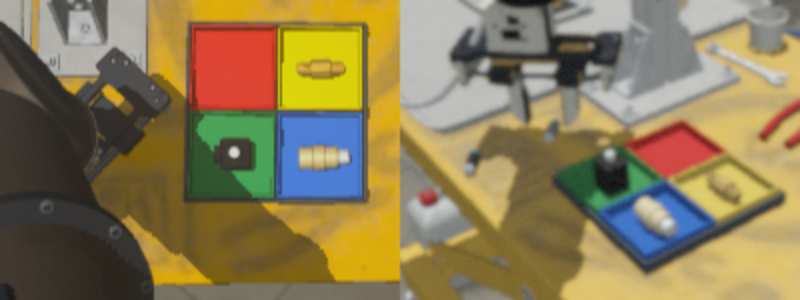

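The coil stands upright in the green bin, at crop (234,153). The jaws straddle the grey fitting at scene crop (550,130). Now the last descent and grip.

```bash
python3 -m inch '0.001 0 0.01 0 0.045; 0.001 0 0.016 0 0.045; 0.001 0 0.016 0 0.045; 0.001 0 0.016 0 0.02; 0.001 0 0.016 0 0.005' 15
python3 -m inch '0 0 0 0 0.005; 0 0 0 0 0.005; 0 0 0 0 0.005; 0 0 0 0 0.005; 0 0 0 0 0.005'
python3 -m inch '0 0 -0.03 0 0.005; 0 0 -0.07 -0.1 0.005; 0 0 -0.11 -0.25 0.005; 0 0 -0.11 -0.4 0.005; 0 0 -0.11 -0.55 0.005'
python3 -m inch '0 0 0 -0.15 0.005; 0 0 0 -0.21 0.005; 0 0 0 -0.21 0.005; 0 0 0 -0.21 0.005'
python3 - <<'E'
from h import *
s=arm.observe();p=s["position"];M=R.from_rotvec(s["ee_rot"]).as_matrix()
t=(.585,.050,.29);print(p.round(4),(M.T@(np.array(t)-p)).round(4),"yaw",np.arctan2(M[1,0],M[0,0]).round(3))
E
```

```text
clock: 17.55
position: [0.4961, 0.1939, 0.1833]
ee_rot: [2.887, 1.24, 0.001]
force: [-0.5, -0.5, 0.1]
width: 0.365
gripper_force: 0.0
clock: 18.05
position: [0.4961, 0.1939, 0.1832]
ee_rot: [2.887, 1.239, 0.0]
force: [-0.7, -0.6, 2.4]
width: 0.157
gripper_force: 15.0
clock: 18.55
position: [0.4964, 0.194, 0.2946]
ee_rot: [2.435, 1.983, 0.004]
force: [-0.3, -0.6, -0.8]
width: 0.152
gripper_force: 15.0
clock: 18.95
position: [0.496, 0.1938, 0.293]
ee_rot: [-2.224, -2.219, 0.0]
force: [-0.5, 0.1, -0.4]
width: 0.157
gripper_force: 15.0
[0.496  0.1938 0.293 ] [-0.1436  0.0893  0.003 ] yaw 1.569
```

```bash
python3 -m inch '-0.048 0 0 0 0.005; -0.095 0.015 0 0 0.005; -0.13 0.045 0 0 0.005; -0.144 0.085 0 0 0.005; -0.144 0.089 0 0 0.005'
python3 -m inch '0 0 0.04 0 0.005; 0 0 0.07 0 0.005; 0 0 0.09 0 0.005; 0 0 0.102 0 0.005; 0 0 0.102 0 0.005'
python3 -m inch '0 0 0 0 0.005; 0 0 0 0 0.026; 0 0 0 0 0.026; 0 0 0 0 0.026; 0 0 -0.04 0 0.026'
python3 -m inch '0 0 -0.05 0 0.04; -0.04 -0.03 -0.08 0 0.04; -0.08 -0.06 -0.08 0 0.04; -0.12 -0.09 -0.08 0 0.04; -0.16 -0.12 -0.08 0 0.04'
python3 -m inch '-0.04 -0.03 0 0 0.04; -0.08 -0.06 0 0 0.04; -0.08 -0.06 0 0 0.04; -0.08 -0.06 0 0 0.04'
python3 - <<'E'
from h import *
t=save("top","e_top");save("scene","e_scene")
a=cv2.imread("pics/e_top.png")[150:300,170:420];b=cv2.imread("pics/e_scene.png")[140:290,170:420]
cv2.imwrite("pics/e.png",cv2.resize(np.vstack([a,b]),(500,600),interpolation=cv2.INTER_CUBIC))
for q in("tee_mid","black_push_in_mid"):
  for r in arm.place_of("top",q)[:2]:print(q,r["conf"],w("top",r["point"],.007)[:2].round(3))
E
```

```text
clock: 19.45
position: [0.5889, 0.0459, 0.293]
ee_rot: [2.228, 2.21, 0.002]
force: [-0.2, -0.2, -0.4]
width: 0.153
gripper_force: 15.0
clock: 19.95
position: [0.5846, 0.0505, 0.19]
ee_rot: [-2.22, -2.221, 0.002]
force: [-0.5, 0.3, 0.3]
width: 0.156
gripper_force: 15.0
clock: 20.45
position: [0.5833, 0.0492, 0.2277]
ee_rot: [-2.218, -2.218, 0.01]
force: [1.5, 0.7, -0.1]
width: 0.283
gripper_force: 0.0
clock: 20.95
position: [0.4682, -0.1056, 0.3118]
ee_rot: [2.22, 2.221, 0.001]
force: [-0.3, -1.9, 0.6]
width: 0.436
gripper_force: 0.0
clock: 21.35
position: [0.4089, -0.1854, 0.3115]
ee_rot: [2.225, 2.217, -0.0]
force: [0.6, 0.3, 0.5]
width: 0.437
gripper_force: 0.0
tee_mid 0.62 [ 0.392 -0.167]
black_push_in_mid 0.59 [0.386 0.19 ]
```

View pics/e.png

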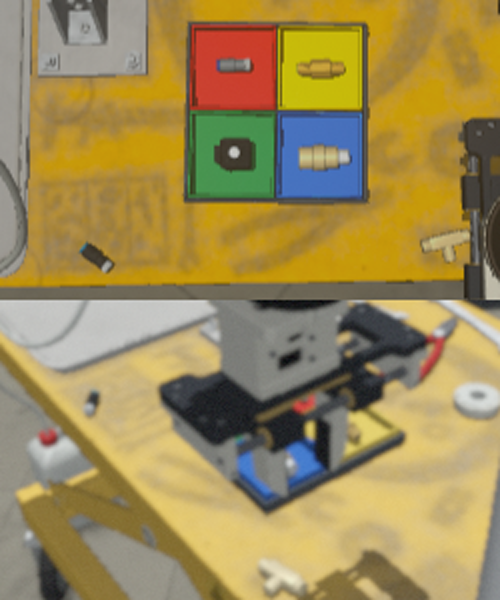

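All four parts lie in their bins: grey in red (235,65), nipple in yellow (320,68), coil upright in green (234,153), coupling in blue (325,157). The tee and the black fitting haven't moved, and the arm is clear.

```bash
python3 -c "
from cell import arm
print(arm.sign_off())"
```

```text
the job is handed in; nothing more can be done
None
```

I handed the job in at about 21 s of 99 s: the last pictures show the nipple in yellow, the coupling in blue, the grey fitting in red and the coil upright in green, with the tee and black fitting still in place; sign-off returned no verdict.

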